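# Plug the tube head into the shaker's hidden drive socket

### The arm

A 6-joint arm with a two-finger parallel gripper is mounted at the origin on a cart in front of the work surface, level with it; the furniture and walls round the work are solid. World frame = base frame: x ahead of the robot, y to its left, z up, the work surface at z = 0. Lengths are in m, angles in rad, forces in N, time in s.
With the tool pointing down it reaches from about 0.35 to 0.875 m from the base axis. Payload 4.2 kg.
Tool frame: the origin (TCP) lies midway between the tips of the shut fingers; the grasp point (between the pads) lies 19 mm behind it; z points along the fingers, y is the direction in which the jaws open and shut (so a half turn about z gives the same grasp; the last joint's range is limited). The gripper opens to 87 mm and grips with 3 to 60 N. Pads are 19 mm wide; open, the fingers measure 117 mm over their backs; the gripper's body (75 mm by 190 mm) begins 51 mm behind the grasp point.
Start: joints at [-0.847, 0.385, 0.008, 0, -1.194, -0.259], TCP at [0.28, -0.559, 0.223] pointing down, gripper open.
Joint ranges: [-3.14, 3.14], [-1.21, 2.06], [-1.07, 1.41], [-3.16, 2.05], [-2.99, -0.16], [-3.1, 3.1]. Speed limits (rad/s): [2.79, 2.79, 3.14, 3.14, 3.14, 3.14].

### API

Orientations are given as a rotation vector (axis times angle).
In Python, from workcell import manip gives the robot as it stands.
- The arm moves only by the tool servo_tool, never from a script. Its arguments are lists of equal length, an entry for each row: "grip": the finger opening in mm, from 0 to 87; "delta_pos": the shift along the tool's x, y, z in mm, a list of three; "angular": the turn, a rotation vector about the tool's x, y, z in degrees, a list of three. A call has exactly 10 rows; each row is the pose to reach, as a shift and turn from the pose measured when the call began, along the tool's axes at that moment; what a row does not reach only later rows make up. A row lasts 1/8 s, in which the tool goes at most 62.5 mm and 10.7 degrees, less where a joint would pass 70% of its speed; a pose out of reach is approached as far as the arm can. A call with a gripper value outside its range is refused whole. The fingers move at their own pace and stop on an object; "newtons" is the grip in N (left out, the last holds). Time passes only in rows, so rows that repeat a pose let the fingers close, or fill a call up. It gives the time, the measured TCP pose, the force and the opening at its end, in the units of the state.
- manip.state(): the state, without advancing time (a new reading comes with each control period).
- manip.grab_frame(name): name is "scene" or "top" or "wrist"; returns the picture (420x560x3 uint8, red, green, blue); there is no depth.
- manip.camera_model(name): a dict with "vfov" (degrees; the focal length in pixels is half the picture's height over the tangent of half this angle, whatever the lens; pixels are square), "cx", "cy" (the principal point, pixels), "dist_coeffs" ([k1, k2, p1, p2, k3] as OpenCV has them; the pictures are not rectified), "origin" and "attitude" of the camera in the world; the wrist camera has in their place "hand_eye" (4x4, takes a point from camera to tool coordinates, whose origin is the TCP and whose axes are the flange's). Camera axes: x right, y up, looking along -z (the intrinsics and any distortion apply to the point x, -y, -z); pixel columns grow to the right and rows downward; lengths in m; the calibration is good to about 2 mm. A picture is of the moment at which its call begins: read the wrist's pose just before it. camera_model takes no time and is no camera call.
- manip.job_done(): hands the job in, once; it reports no verdict.
Trained networks look in the newest picture that a camera, given by its name, has taken for a name from the list of things; names that differ only in an ending like _2 or _b are one class to them, and where a whole thing is asked for, a point or a joint stands for the part that bears it (a point fixed in the world has none). Each returns a list of dicts, best first, with "score" (0 to 1); they miss things now and then, are a little off and sometimes report something else, mostly with a low value. They report only what shows in the picture. A call takes as long as a camera call. They do not tell look-alikes from the thing itself.
- manip.spot_in(camera, thing): "location" ([x, y, z] in m, in world coordinates, good to about 4 mm: the middle of the surface that is visible of it).
The state is a dict: "time": time; "q": joint angles; "joint_vel": joint speeds; "effort": joint torques, N m; "eef_pos": TCP position; "eef_rot": TCP orientation; "force": force on the tool from outside, world axes, zero at the start; "wrist_torque": the same for the moment, N m; "finger_gap": finger opening in m.
Only numpy, scipy, OpenCV 4.12 (cv2) and the standard library are available. Lean on these libraries where they do the work, as an engineer would, in place of code of your own. Each camera call takes 0.05 s, during which the arm holds its last target.

### The job

Take the tube head out of its stand and fit it to the bench shaker: put its spindle down through the port in the deck, feel over the drive hub below for the socket, which has stopped somewhere off the port's centre and is too deep in the dark to rely on sight, and push the head fully home so that its round skirt sits flat on the deck. Search with a light touch: until the skirt reaches the deck, never push on the shaker with more than 30 N. Then let go, and leave the other things where they are.

Things in the scene. Friction and masses are not known exactly. Their poses are not given: they have to be found in the camera images.
- head_centre (a point): Tube head, loose, about 150 g: upright square aluminium block 30 x 30 x 50 mm with four dark tube wells on top; grasp it by two opposite faces. Under it are a round skirt and a spindle. This point is the block's centre, 25 mm above the skirt's top and 83 mm above the spindle tip; x, y square to the block's faces, z up along the spindle. At the start it stands upright in the stand.
- skirt (a point): Tube head's round black skirt, 64 mm across, 4 mm thick, between the block and the spindle; this point is the centre of its underside, 54 mm above the spindle tip. At the start it rests on the stand's top; at the end it must rest flat on the shaker's deck.
- spindle_tip (a point): Centre of the lower end of the tube head's steel spindle, which is 12 mm across and 54 mm long below the skirt, its tip chamfered 1 mm; axes as for head_centre.
- stand_hole (a point): Accessory stand: a fixed grey block 80 x 80 x 64 mm with a hole 16 mm wide and 60 mm deep in the middle of its top. This point is the centre of the hole's mouth, on the block's top. The spindle is in it at the start: raise the head by at least 60 mm, straight up, to clear it.
- shaker: Bench shaker, fixed: white housing, flat grey deck 200 mm (its x) by 180 mm (its y), deck's top 85 mm above the worktop, control panel on the side facing the robot, round port in the deck, drive hub inside. Origin: middle of its underside on the worktop; x points away from the control panel, z up.
- port (a point): Centre of the shaker's round port, 44 mm across, at the deck's top face, 20 mm from the deck's middle away from the control panel; z up. Fully home, the tube head's skirt lies on the deck over this port and the spindle tip is 54 mm below the deck's top, 14 mm deep in the socket of the drive hub.
- hub_level (a point): Point 40 mm straight below the port's centre, level with the flat black top of the drive hub (64 mm wide, seen only through the port). The hub has a vertical blind socket 14 mm wide, 22 mm deep, its mouth chamfered 1 mm; the socket's centre is NOT this point: it lies 3 to 7 mm from it, in a direction that differs each time. No reading gives it.
- port_rim (a point): Point on the port's edge at the deck's top, nearest the control panel. How the drive hub feels: it yields downward on a spring (begins to move at about 3 N, then 1.2 N per mm, solid after 6 mm at about 10 N) and springs back up when the spindle drops into the socket, after which the spindle is held sideways. Sideways and in turning the hub is stiff.
- tape_roll_base (a point): Bystander: a roll of tape lying flat, 62 mm across, 19 mm high, loose; this point is the centre of its underside.
- loose_dish_base (a point): Bystander: a clear petri dish on its own near the left front edge, 60 mm across, 15 mm high, loose; this point is the centre of its underside.
- beaker_base (a point): Bystander: a small clear beaker, 53 mm across, 65 mm high, standing, loose; this point is the centre of its underside.
There are look-alikes about, which are no part of the job. Leave any green or yellow look-alike of the part that bears head_centre alone.

How it is judged:
By the outcome, as a careful person would: the job done as asked, in the order asked, and still so for the second after the job is handed in, with the robot touching nothing.
It also fails if it takes over 64 s, if anything falls off the work surface, if the arm or the gripper's body presses on something with over 40 N, if the wrist force passes 120 N, or if a joint passes its speed limit or range.

## Working session

There is one attempt and no reset: what is moved stays moved. The work goes in short steps, Python scripts to look and compute and a tool call to move; the robot and the scene stay as the last step left them, time stands still between calls to the robot, and variables do not carry over. Pictures are saved under pics/ and viewed, and the job is handed in when it is done.

Besides the shell and the picture viewer there is one more tool, called by a JSON object that holds its "op" and its "data". servo_tool: Moves the arm, as the interface text tells. Its arguments: {"type":"object","properties":{"grip":{"type":"array","items":{"type":"number"}},"delta_pos":{"type":"array","items":{"type":"array","items":{"type":"number"}}},"angular":{"type":"array","items":{"type":"array","items":{"type":"number"}}},"newtons":{"type":"number"}},"required":["grip","delta_pos","angular"]}

```bash
ls; mkdir -p pics; python3 - <<'E'
from workcell import manip
import cv2, numpy as np
s=manip.state(); print({k:np.round(v,4).tolist() for k,v in s.items()})
for n in ["scene","top","wrist"]:
    im=manip.grab_frame(n); cv2.imwrite(f"pics/{n}0.png",im[:,:,::-1])
    print(n,manip.camera_model(n))
E
```

```text
pics
{'time': 0.0, 'q': [-0.8474, 0.3855, 0.0066, -0.0005, -1.194, -0.2586], 'joint_vel': [-0.0001, -0.0003, -0.0014, 0.0006, -0.0005, 0.0009], 'effort': [0.0003, -39.0668, 18.741, 4.2198, 0.0111, -0.0002], 'eef_pos': [0.2799, -0.5581, 0.2215], 'eef_rot': [0.7231, -3.0567, -0.0033], 'force': [-0.3683, -0.1355, -0.6433], 'wrist_torque': [0.0017, 0.0169, -0.0735], 'finger_gap': 0.087}
scene {'vfov': 56.532042236246625, 'cx': 273.7828728588848, 'cy': 206.60926438776985, 'dist_coeffs': array([0.0063789, 0.       , 0.       , 0.       , 0.       ]), 'origin': array([-0.24701119, -0.68923518,  0.58087591]), 'attitude': array([ 1.0433129 , -0.44955796, -0.74381226])}
top {'vfov': 48.36981877946475, 'cx': 280.0124116069129, 'cy': 208.29410537443096, 'dist_coeffs': array([-0.13397683,  0.        ,  0.        ,  0.        ,  0.        ]), 'origin': array([-0.07923189,  0.0813125 ,  1.72662818]), 'attitude': array([ 0.25686689, -0.30170338, -1.71522635])}
wrist {'vfov': 59.08417359780331, 'cx': 279.9371888394248, 'cy': 208.9775067792137, 'dist_coeffs': array([-0.06669948,  0.        ,  0.        ,  0.        ,  0.        ]), 'hand_eye': array([[ 4.35292769e-04,  9.67411072e-01,  2.53210642e-01,
         7.03601576e-02],
       [ 9.99999905e-01, -4.24597819e-04, -9.68841432e-05,
         1.42561048e-04],
       [ 1.37858936e-05,  2.53210660e-01, -9.67411165e-01,
        -1.63334714e-01],
       [ 0.00000000e+00,  0.00000000e+00,  0.00000000e+00,
         1.00000000e+00]])}
```

View pics/scene0.png

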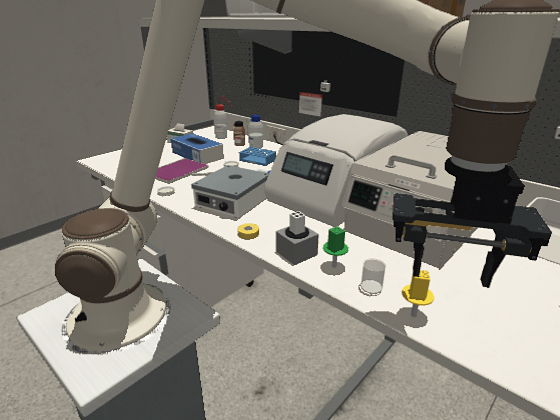

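View pics/top0.png

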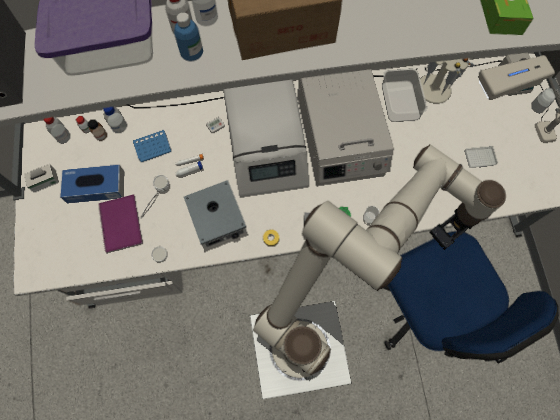

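View pics/wrist0.png

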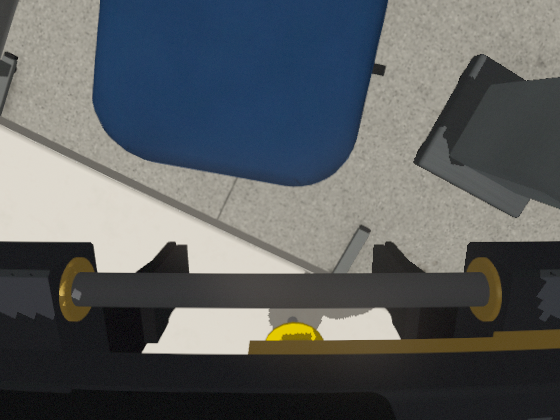

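The scene picture shows the aluminium head in the grey stand at about (297,222). The look-alikes are green at (336,240) and yellow at (420,285). The shaker is at (230,190) with its port near (237,178). The tape is at (248,231), the beaker at (373,277) and the dish at (166,190). I choose the aluminium head in the grey stand and will check that in a crop.

```bash
cat > h.py <<'E'
from workcell import manip
import cv2, numpy as np
from scipy.spatial.transform import Rotation as R
def cam(n,st=None):
    c=manip.camera_model(n); f=210/np.tan(np.radians(c['vfov'])/2)
    K=np.array([[f,0,c['cx']],[0,f,c['cy']],[0,0,1]])
    if n=='wrist':
        st=st or manip.state(); T=np.eye(4);T[:3,:3]=R.from_rotvec(st['eef_rot']).as_matrix();T[:3,3]=st['eef_pos']
        M=T@c['hand_eye']; Rm,o=M[:3,:3],M[:3,3]
    else: Rm,o=R.from_rotvec(c['attitude']).as_matrix(),np.array(c['origin'])
    return K,np.array(c['dist_coeffs']),Rm@np.diag([1,-1,-1]),o   # cv camera axes -> world
def ray(n,uv,z,st=None):
    K,d,Rm,o=cam(n,st); p=cv2.undistortPoints(np.array(uv,float).reshape(-1,1,2),K,d)[:,0]
    v=np.c_[p,np.ones(len(p))]@Rm.T
    return o+v*((z-o[2])/v[:,2])[:,None]
def proj(n,X,st=None):
    K,d,Rm,o=cam(n,st); X=(np.array(X,float).reshape(-1,3)-o)@Rm
    return cv2.projectPoints(X.reshape(-1,1,3),np.zeros(3),np.zeros(3),K,d)[0][:,0]
def tilt(st):
    return R.from_rotvec(st['eef_rot']).as_matrix()
E
python3 - <<'E'
from h import *
im=manip.grab_frame("scene")
cv2.imwrite("pics/crop1.png",cv2.resize(im[150:330,180:460],None,fx=2.8,fy=2.8,interpolation=cv2.INTER_CUBIC)[:,:,::-1])
for t in ["head_centre","stand_hole","port","port_rim","shaker","skirt","beaker_base","tape_roll_base"]:
    for r in manip.spot_in("scene",t)[:4]:
        print(t,np.round(r['location'],4),round(r['score'],2),proj("scene",r['location']).round().tolist())
manip.grab_frame("top")
for t in ["port","shaker","tape_roll_base"]:
    for r in manip.spot_in("top",t)[:3]: print('top',t,np.round(r['location'],4),round(r['score'],2),proj("top",r['location']).round().tolist())
E
```

```text
head_centre [ 0.4452 -0.249   0.0682] 0.72 [[335.0, 246.0]]
head_centre [ 0.4118 -0.4728  0.0624] 0.66 [[417.0, 294.0]]
head_centre [ 0.4288 -0.145   0.0854] 0.56 [[298.0, 228.0]]
stand_hole [ 0.4083 -0.1644  0.0391] 0.73 [[298.0, 249.0]]
port [0.4917 0.195  0.0751] 0.83 [[228.0, 188.0]]
port_rim [0.4896 0.1925 0.076 ] 0.9 [[228.0, 188.0]]
shaker [0.4885 0.1896 0.0756] 0.8 [[228.0, 189.0]]
skirt [ 0.4433 -0.2524  0.0751] 0.98 [[336.0, 244.0]]
skirt [ 0.4272 -0.1466  0.0872] 0.95 [[298.0, 228.0]]
skirt [ 0.414  -0.4741  0.0622] 0.82 [[418.0, 294.0]]
beaker_base [ 0.4296 -0.3616  0.0426] 0.84 [[372.0, 276.0]]
beaker_base [0.489  0.1922 0.0732] 0.38 [[228.0, 189.0]]
tape_roll_base [0.4137 0.0281 0.0171] 0.82 [[247.0, 231.0]]
tape_roll_base [ 0.4321 -0.1462  0.0828] 0.57 [[299.0, 229.0]]
top shaker [0.5261 0.227  0.0823] 0.56 [[215.0, 214.0]]
top tape_roll_base [0.4247 0.0364 0.0186] 0.54 [[270.0, 237.0]]
top tape_roll_base [ 0.4501 -0.3587  0.0309] 0.53 [[370.0, 214.0]]
```

View pics/crop1.png

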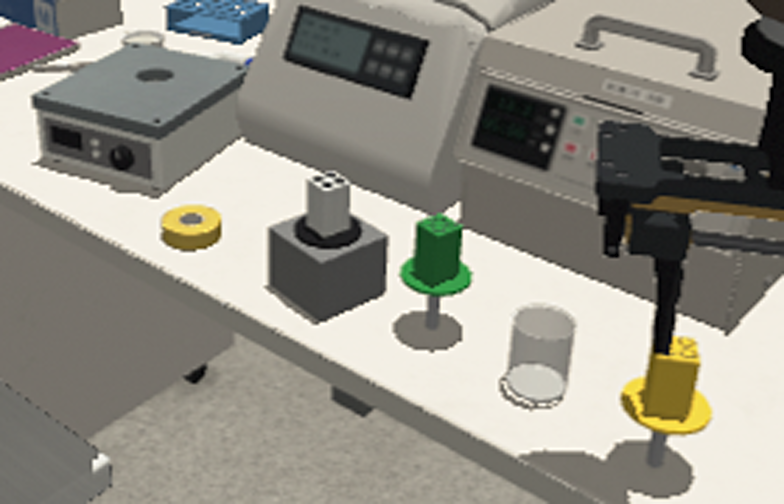

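The crop confirms it: the aluminium block with the black skirt is in the grey stand, and the green and yellow ones are decoys standing on their own feet. Next I get coarse poses from the corners.

```bash
python3 - <<'E'
from h import *
im=cv2.imread("pics/scene0.png"); t=cv2.imread("pics/top0.png")
cv2.imwrite("pics/c2.png",cv2.resize(im[195:275,260:340],None,fx=7,fy=7,interpolation=cv2.INTER_CUBIC))
cv2.imwrite("pics/c3.png",cv2.resize(t[170:260,170:260],None,fx=6.5,fy=6.5,interpolation=cv2.INTER_CUBIC))
E
```

```text
(no output)
```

View pics/c2.png

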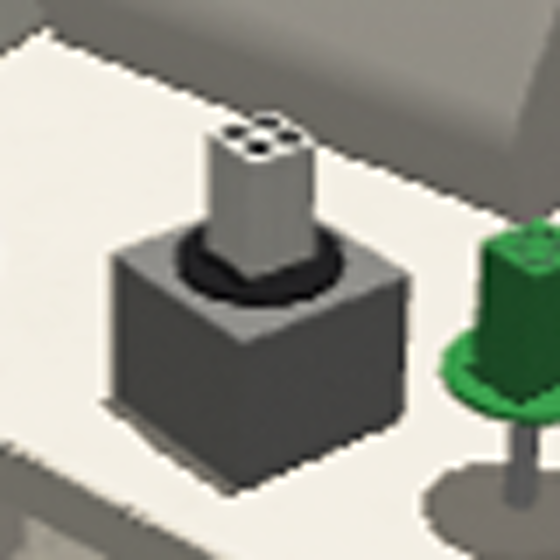

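View pics/c3.png

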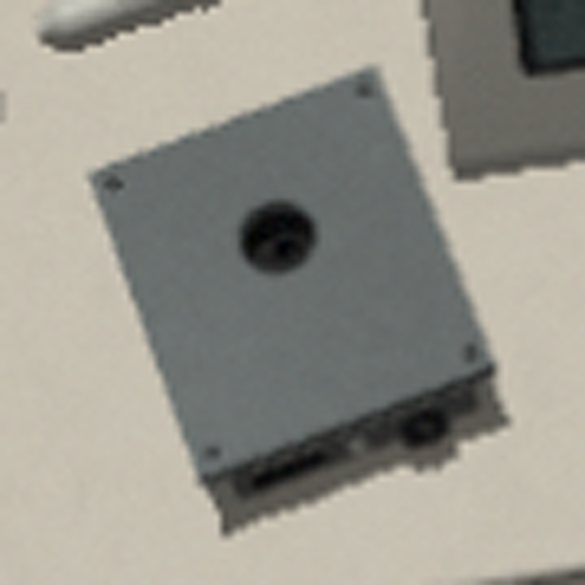

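```bash
python3 - <<'E'
from h import *
s=lambda p:np.array(p,float)/7+[260-.5+.5/7,195-.5+.5/7]
A=ray("scene",s([(113,258),(243,342),(408,275)]),.064)
print("stand",A.round(4)); c=(A[0]+A[2])/2; print('c',c, np.linalg.norm(A[0]-A[1]),np.linalg.norm(A[2]-A[1]))
for i in(0,2): print(np.degrees(np.arctan2(*(A[i]-A[1])[[1,0]])))
B=ray("scene",s([(210,138),(257,160),(313,143),(265,118)]),.118)
print("block",B.round(4)); c=B.mean(0); print('c',c)
for i in range(4):
    d=B[(i+1)%4]-B[i]; print(np.degrees(np.arctan2(d[1],d[0])),np.linalg.norm(d))
t=lambda p:np.array(p,float)/6.5+[170-.5+.5/6.5]*2
C=ray("top",t([(92,177),(375,67),(495,370),(203,475)]),.085); print("deck",C.round(4),C.mean(0))
for i in range(4):
    d=C[(i+1)%4]-C[i]; print(np.degrees(np.arctan2(d[1],d[0])),np.linalg.norm(d))
print("port",ray("top",t([(278,238)]),.085), "scene", ray("scene",[(180+155/2.8,150+74/2.8)],.085))
E
```

```text
stand [[ 0.4058 -0.0898  0.064 ]
 [ 0.3929 -0.164   0.064 ]
 [ 0.4693 -0.1796  0.064 ]]
c [ 0.43758834 -0.13470269  0.064     ] 0.07529609162812051 0.07794832602749956
80.13842508157339
-11.495407191031036
block [[ 0.425  -0.1206  0.118 ]
 [ 0.4233 -0.1441  0.118 ]
 [ 0.4468 -0.1509  0.118 ]
 [ 0.4505 -0.1254  0.118 ]]
c [ 0.43638618 -0.1352339   0.118     ]
-94.06355370415774 0.02359677784295808
-16.150365407961832 0.02446347756832621
81.79628574709328 0.025771406633547832
169.26613914829196 0.02595747174287474
deck [[0.6153 0.3376 0.085 ]
 [0.6571 0.1653 0.085 ]
 [0.4601 0.1213 0.085 ]
 [0.4254 0.2924 0.085 ]] [0.53948159 0.22915915 0.085     ]
-76.35998646660764 0.17729516758456418
-167.41051565505202 0.20186879297790333
101.47471100555441 0.17456496568468743
13.391670544538385 0.19524116654626295
port [[0.55969847 0.2341167  0.085     ]] scene [[0.55940701 0.23333458 0.085     ]]
```

```bash
cat >> h.py <<'E'
def plan(p,yaw_y,st=None):
    "delta (mm, tool axes) and rotvec (deg) to TCP p, pointing down, tool y at yaw_y deg in the world"
    st=st or manip.state(); R0=tilt(st); a=np.radians(yaw_y)
    y=np.array([np.cos(a),np.sin(a),0]); z=np.array([0,0,-1.]); Rt=np.c_[np.cross(y,z),y,z]
    return (R0.T@(np.array(p)-st['eef_pos'])*1000).round(2),np.degrees(R.from_matrix(R0.T@Rt).as_rotvec()).round(2)
def rep():
    s=manip.state(); Rm=tilt(s)
    print('t',round(s['time'],2),'p',np.round(s['eef_pos'],4),'yaw_y',round(np.degrees(np.arctan2(Rm[1,1],Rm[0,1])),2),'zax',Rm[:,2].round(4),'F',np.round(s['force'],2),'M',np.round(s['wrist_torque'],3),'gap',round(s['finger_gap'],4)); return s
E
python3 - <<'E'
from h import *
rep(); print(plan([.437,-.135,.2],79)); print(ray("top",[(239.5,196.4)],[0.0]),ray("top",[(239.5,196.4)],[0.15]))
E
```

```text
t 0.8 p [ 0.2802 -0.5587  0.2226] yaw_y 116.63 zax [ 0. -0. -1.] F [0.04 0.01 0.19] M [ 0.033 -0.019  0.008] gap 0.0873
(array([-330.09,  308.41,   22.56]), array([-0.  ,  0.  , 37.63]))
[[0.61628979 0.13046318 0.        ]] [[0.55586667 0.12619324 0.15      ]]
```

{"op": "servo_tool", "data": {"grip": [87,87,87,87,87,87,87,87,87,87], "delta_pos": [[-41,38,3],[-82,77,6],[-123,116,9],[-165,154,12],[-206,193,15],[-247,231,18],[-289,270,21],[-330,308,22],[-330,308,22],[-330,308,22]], "angular": [[0,0,4.7],[0,0,9.4],[0,0,14.1],[0,0,18.8],[0,0,23.5],[0,0,28.2],[0,0,32.9],[0,0,37.6],[0,0,37.6],[0,0,37.6]]}}

```text
time: 2.05
eef_pos: [0.4371, -0.1353, 0.2007]
eef_rot: [0.299, 3.127, -0.0]
force: [-0.9, -0.9, 0.4]
finger_gap: 0.0871
```

```bash
python3 - <<'E'
from h import *
s=rep(); im=manip.grab_frame("wrist"); cv2.imwrite("pics/w1.png",im[:,:,::-1])
print(proj("wrist",[.437,-.135,.118],s))
E
```

```text
t 2.05 p [ 0.4371 -0.1353  0.2007] yaw_y 79.09 zax [ 1.e-04 -1.e-04 -1.e+00] F [-0.91 -0.92  0.42] M [-0.062  0.005 -0.008] gap 0.0871
[[281.37290746 216.87706701]]
```

View pics/w1.png

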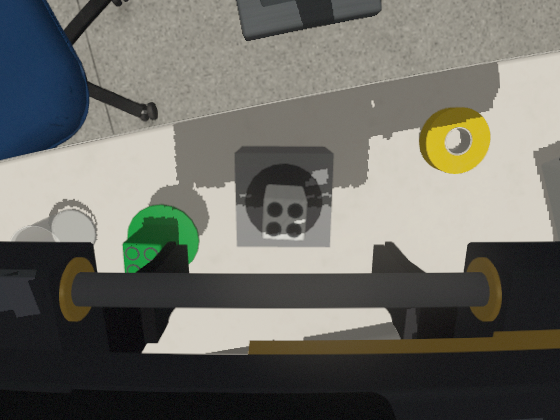

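The wrist view shows the aluminium head at (285,218) inside the stand, between the fingers. The stand is almost square with the picture. Green is at (150,240) and the tape at (455,140).

```bash
python3 - <<'E'
import cv2
im=cv2.imread("pics/w1.png")
cv2.imwrite("pics/w1c.png",cv2.resize(im[140:255,225:345],None,fx=5,fy=5,interpolation=cv2.INTER_CUBIC))
E
```

```text
(no output)
```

View pics/w1c.png

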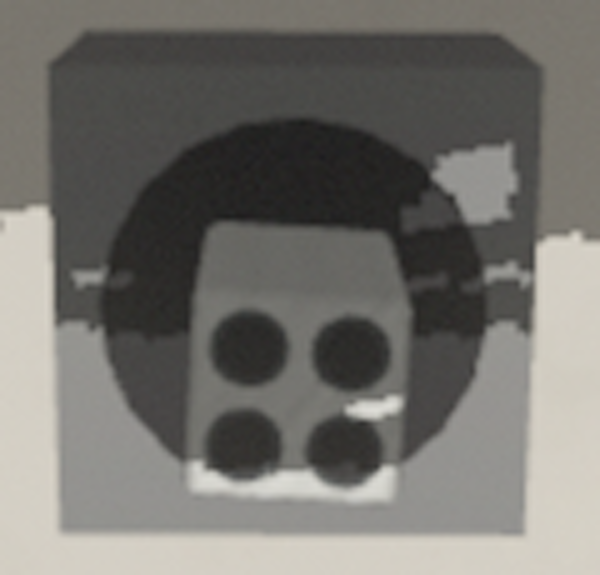

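```bash
cat > w.py <<'E'
from h import *
s=manip.state()
f=lambda p:np.array(p,float)/5+[225-.4,140-.4]
W=ray("wrist",f([(248,347),(351,352),(345,450),(243,443)]),.118,s)
print(W.round(4),W.mean(0).round(4))
for i in range(4):
    d=W[(i+1)%4]-W[i]; print(np.degrees(np.arctan2(d[1],d[0])).round(1),np.linalg.norm(d).round(4))
S=ray("wrist",f([(50,68),(543,68),(525,533),(60,533)]),.064,s)
print(S.round(4),S.mean(0).round(4))
for i in range(4):
    d=S[(i+1)%4]-S[i]; print(np.degrees(np.arctan2(d[1],d[0])).round(1),np.linalg.norm(d).round(4))
c=W.mean(0)
E
python3 w.py; python3 -c "
from h import *
print(plan([.4368,-.1361,.12],79-3),plan([.4368,-.1361,.12],79+3))"
```

```text
[[ 0.4302 -0.1393  0.118 ]
 [ 0.4336 -0.1255  0.118 ]
 [ 0.4474 -0.1289  0.118 ]
 [ 0.4437 -0.1427  0.118 ]] [ 0.4387 -0.1341  0.118 ]
76.2 0.0142
-13.8 0.0141
-105.1 0.0142
165.9 0.0138
[[ 0.3922 -0.1652  0.064 ]
 [ 0.4073 -0.0871  0.064 ]
 [ 0.4855 -0.1025  0.064 ]
 [ 0.4703 -0.1811  0.064 ]] [ 0.4388 -0.134   0.064 ]
79.1 0.0796
-11.1 0.0797
-101.0 0.0801
168.5 0.0797
(array([-6.000e-02, -2.500e-01,  8.059e+01]), array([-0.  , -0.01,  3.01])) (array([-6.000e-02, -2.500e-01,  8.059e+01]), array([-0.  , -0.01, -2.99]))
```

```bash
python3 -c "
from h import *
print(plan([.4385,-.1343,.080],76))"
```

```text
(array([ -1.39,   1.85, 120.59]), array([-0.  , -0.01,  3.01]))
```

{"op": "servo_tool", "data": {"grip": [87,87,87,87,87,87,22,22,22,22], "delta_pos": [[-0.7,0.9,25],[-1.4,1.8,55],[-1.4,1.8,85],[-1.4,1.8,108],[-1.4,1.8,120.5],[-1.4,1.8,120.5],[-1.4,1.8,120.5],[-1.4,1.8,120.5],[-1.4,1.8,120.5],[-1.4,1.8,120.5]], "angular": [[0,0,1.5],[0,0,3],[0,0,3],[0,0,3],[0,0,3],[0,0,3],[0,0,3],[0,0,3],[0,0,3],[0,0,3]], "newtons": 35}}

```text
time: 3.35
eef_pos: [0.4387, -0.1343, 0.0804]
eef_rot: [0.382, 3.118, 0.0]
force: [-0.3, -0.4, -0.5]
finger_gap: 0.0551
```

```bash
python3 - <<'E'
from h import *
s=rep(); im=manip.grab_frame("wrist"); cv2.imwrite("pics/w2.png",im[:,:,::-1])
E
```

```text
t 3.35 p [ 0.4387 -0.1343  0.0804] yaw_y 76.02 zax [ 7.e-04 -1.e-04 -1.e+00] F [-0.31 -0.43 -0.52] M [-0.098 -0.034  0.026] gap 0.0551
```

View pics/w2.png

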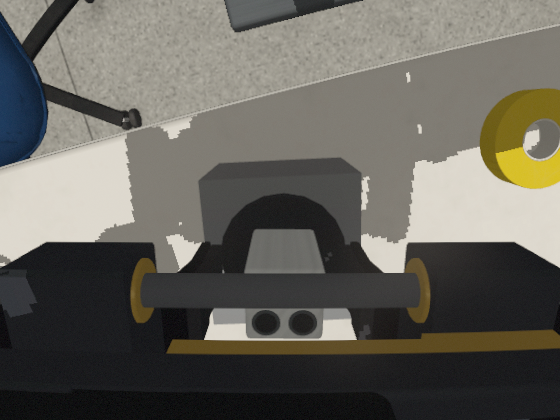

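{"op": "servo_tool", "data": {"grip": [22,22,22,22,22,22,22,22,22,22], "delta_pos": [[0,0,0],[0,0,0],[0,0,0],[0,0,0],[0,0,0],[0,0,0],[0,0,-5],[0,0,-15],[0,0,-30],[0,0,-45]], "angular": [[0,0,0],[0,0,0],[0,0,0],[0,0,0],[0,0,0],[0,0,0],[0,0,0],[0,0,0],[0,0,0],[0,0,0]], "newtons": 40}}

```text
time: 4.65
eef_pos: [0.4386, -0.1344, 0.1263]
eef_rot: [0.382, 3.118, -0.0]
force: [0.4, 0.3, -2.4]
finger_gap: 0.0298
```

```bash
python3 - <<'E'
from h import *
s=rep(); print(plan([s['eef_pos'][0],s['eef_pos'][1],.22],76),s['q'])
E
```

```text
t 4.65 p [ 0.4386 -0.1344  0.1263] yaw_y 76.02 zax [ 6.e-04 -1.e-04 -1.e+00] F [ 0.44  0.33 -2.42] M [-0.07  -0.034 -0.015] gap 0.0298
(array([-6.000e-02,  0.000e+00, -9.373e+01]), array([0.  , 0.03, 0.02])) [ 5.86444068e-02  2.05205470e-01 -5.23687306e-01  2.09586521e-04
 -8.41336238e-01 -1.87359074e+00]
```

```bash
python3 - <<'E'
from h import *
for z in (0,.1): print(z,ray("top",[(239.5,196.4),(308,186),(323,182)],z).round(3).tolist())
print(plan([.44,.12,.205],100))
E
```

```text
0 [[0.616, 0.13, 0.0], [0.616, -0.146, 0.0], [0.623, -0.209, 0.0]]
0.1 [[0.576, 0.128, 0.1], [0.576, -0.133, 0.1], [0.582, -0.192, 0.1]]
(array([ 60.01, 247.19, -78.76]), array([-1.000e-02,  3.000e-02, -2.398e+01]))
```

{"op": "servo_tool", "data": {"grip": [22,22,22,22,22,22,22,22,22,22], "delta_pos": [[0,0,-10],[0,0,-22],[0,0,-36],[0,0,-50],[0,0,-64],[0,0,-75],[0,0,-79],[0,0,-79],[0,0,-79],[0,0,-79]], "angular": [[0,0,0],[0,0,0],[0,0,0],[0,0,0],[0,0,0],[0,0,0],[0,0,0],[0,0,0],[0,0,0],[0,0,0]]}}

```text
time: 5.9
eef_pos: [0.4382, -0.1344, 0.2048]
eef_rot: [-0.382, -3.118, 0.0]
force: [0.6, 0.4, -2.1]
finger_gap: 0.0296
```

```bash
python3 - <<'E'
from h import *
s=rep();print(plan([.45,.12,.205],100))
im=manip.grab_frame("wrist"); cv2.imwrite("pics/w3.png",im[:,:,::-1])
im=manip.grab_frame("scene"); cv2.imwrite("pics/s3.png",im[:,:,::-1])
E
```

```text
t 5.9 p [ 0.4382 -0.1344  0.2048] yaw_y 76.02 zax [-6.e-04 -1.e-04 -1.e+00] F [ 0.57  0.37 -2.09] M [-0.081 -0.015 -0.017] gap 0.0296
(array([ 5.0050e+01,  2.4966e+02, -2.4000e-01]), array([-1.000e-02, -3.000e-02, -2.398e+01]))
```

View pics/w3.png

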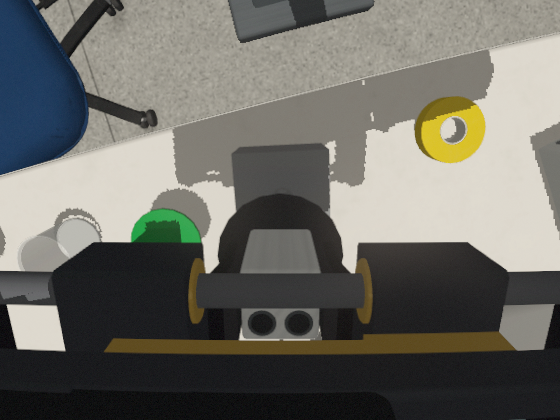

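View pics/s3.png

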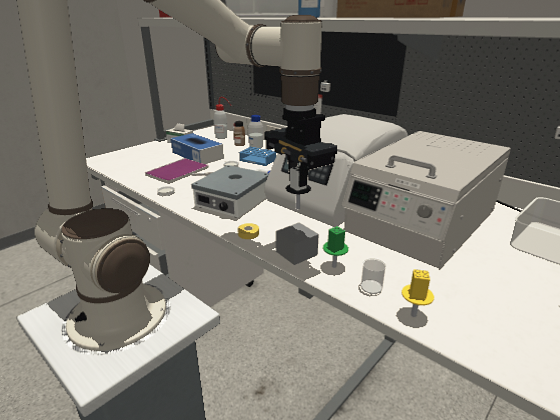

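The head is out of the stand and held upright, and the stand's hole is empty. Next I go round the front of the big machine to a look-over pose with the wrist camera above the port.

```bash
python3 - <<'E'
from h import *
print(plan([.45,.12,.205],90));print(plan([.47,.2,.205],103));print(plan([.625,.289,.19],130))
E
```

```text
(array([ 5.0170e+01,  2.4964e+02, -9.0000e-02]), array([-1.000e-02, -1.000e-02, -1.398e+01]))
(array([ 5.009e+01,  3.321e+02, -1.100e-01]), array([-1.000e-02, -1.000e-02, -2.698e+01]))
(array([-78.81, 455.92,  14.85]), array([-0.000e+00, -1.000e-02, -5.398e+01]))
```

{"op": "servo_tool", "data": {"grip": [22,22,22,22,22,22,22,22,22,22], "delta_pos": [[8,40,0],[17,80,0],[26,124,0],[35,168,0],[42,210,0],[50,250,0],[50,292,0],[50,332,0],[50,332,0],[50,332,0]], "angular": [[0,0,-2],[0,0,-4],[0,0,-6],[0,0,-9],[0,0,-12],[0,0,-16],[0,0,-21],[0,0,-27],[0,0,-27],[0,0,-27]]}}

```text
time: 7.25
eef_pos: [0.4696, 0.1995, 0.2044]
eef_rot: [0.355, -3.12, 0.001]
force: [-0.1, 0.6, -1.5]
finger_gap: 0.0297
```

```bash
python3 - <<'E'
from h import *
rep();print(plan([.625,.289,.19],130))
E
```

```text
t 7.25 p [0.4696 0.1995 0.2044] yaw_y 103.0 zax [-0.0014 -0.001  -1.    ] F [-0.06  0.64 -1.49] M [-0.034 -0.011 -0.02 ] gap 0.0297
(array([-171.53,   52.23,   14.13]), array([-2.0e-02, -1.0e-01, -2.7e+01]))
```

{"op": "servo_tool", "data": {"grip": [22,22,22,22,22,22,22,22,22,22], "delta_pos": [[-30,9,2],[-64,19,4],[-100,30,7],[-135,41,10],[-160,49,13],[-171.5,52,14],[-171.5,52,14],[-171.5,52,14],[-171.5,52,14],[-171.5,52,14]], "angular": [[0,0,-4.5],[0,0,-9],[0,0,-13.5],[0,0,-18],[0,0,-22.5],[0,0,-27],[0,0,-27],[0,0,-27],[0,0,-27],[0,0,-27]]}}

```text
time: 8.5
eef_pos: [0.6247, 0.2886, 0.1906]
eef_rot: [1.074, -2.951, 0.001]
force: [-0.1, 0.3, -1.4]
finger_gap: 0.0297
```

```bash
python3 - <<'E'
from h import *
s=rep(); im=manip.grab_frame("wrist"); cv2.imwrite("pics/w4.png",im[:,:,::-1])
print(proj("wrist",[[.5596,.2337,.085],[.5596,.2337,.045]],s))
np.save("s4.npy",s,allow_pickle=True)
E
```

```text
t 8.5 p [0.6247 0.2886 0.1906] yaw_y 129.98 zax [-1.e-03 -7.e-04 -1.e+00] F [-0.09  0.32 -1.4 ] M [0.017 0.017 0.002] gap 0.0297
[[279.01669829  90.8243879 ]
 [279.12115096  93.71172714]]
```

View pics/w4.png

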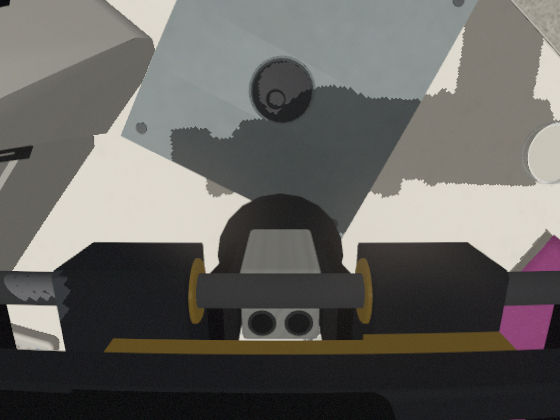

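```bash
python3 - <<'E'
import cv2,numpy as np
im=cv2.imread("pics/w4.png")[50:130,240:320]
big=cv2.resize(im,None,fx=7.5,fy=7.5,interpolation=cv2.INTER_CUBIC)
big=np.clip((big.astype(float)/255)**.5*255,0,255).astype(np.uint8)
cv2.imwrite("pics/w4c.png",big)
E
```

```text
(no output)
```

View pics/w4c.png

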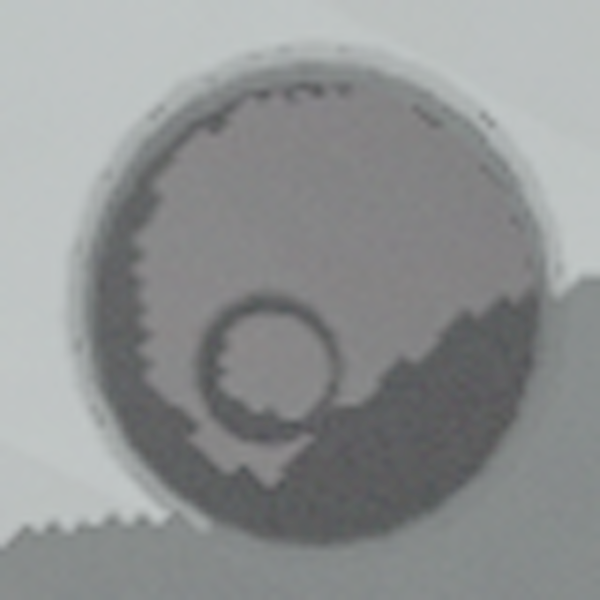

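The picture shows the port's circle at about (281.5,90.5). Inside it is a faint ring at (276,99), about 16 mm across, which may be the socket's mouth. I'll use it as the first place to feel, not as a fact.

```bash
python3 - <<'E'
from h import *
s=np.load("s4.npy",allow_pickle=True).item()
f=lambda p:np.array(p,float)/7.5+[240-.43,50-.43]
port=ray("wrist",f([(313,305)]),.085,s)[0]; L=ray("wrist",f([(73,305),(550,305),(313,65),(313,545)]),.085,s)
print("port",port,np.linalg.norm(L[0]-L[1]),np.linalg.norm(L[2]-L[3]))
k=ray("wrist",f([(270,367)]),.045,s)[0]; E=ray("wrist",f([(198,367),(342,367)]),.045,s)
print("ring",k,k-port,np.linalg.norm((k-port)[:2]),np.linalg.norm(E[0]-E[1]))
# head in hand: expected vs seen skirt
R0=tilt(s)
for off in (-.003,0,.003):
    c=s['eef_pos']+R0@np.array([off,0,0]); zt=s['eef_pos'][2]-.0124-0  # skirt top z = tcp-.0804+.068
    a=np.linspace(0,2*np.pi,361)
    C=np.c_[c[0]+.032*np.cos(a),c[1]+.032*np.sin(a),np.full(361,zt)]
    P=proj("wrist",C,s); print(off,P.min(0),P.max(0))
    b=.015; B=[s['eef_pos']+R0@np.array([off+i*b,j*b,.0804-.118]) for i in(1,-1) for j in (1,-1)]
    print(proj("wrist",B,s).round(1).tolist())
E
```

```text
port [0.55827187 0.23466625 0.085     ] 0.04434843023460921 0.04315856636179537
ring [0.56429356 0.23390829 0.045     ] [ 0.00602169 -0.00075796 -0.04      ] 0.00606920987587987 0.015442180723592621
-0.003 [216.27823068 199.65086326] [341.76055763 316.51174086]
[[319.3, 275.5], [238.1, 275.5], [317.0, 345.5], [240.5, 345.5]]
0 [216.00906572 193.62827854] [342.02705541 311.51974694]
[[319.6, 268.0], [237.8, 268.0], [317.2, 338.9], [240.3, 338.9]]
0.003 [215.73954973 187.55646285] [342.29393818 306.48124225]
[[319.8, 260.4], [237.6, 260.4], [317.4, 332.2], [240.1, 332.2]]
```

The skirt's outline in the hand matches the head being on the TCP axis to about 0.5 mm. The ring lies 6.1 mm from the port's centre, within the stated 3–7 mm. Next I turn the gripper so its body stays clear of the machine.

```bash
python3 - <<'E'
from h import *
rep();print(plan([.53,.27,.19],55))
E
```

```text
t 8.55 p [0.6248 0.2887 0.1905] yaw_y 129.98 zax [-1.1e-03 -7.0e-04 -1.0e+00] F [-0.11 -0.47 -1.41] M [-0.037  0.05  -0.023] gap 0.0297
(array([84.61, 46.6 ,  0.65]), array([-4.000e-02, -7.000e-02,  7.498e+01]))
```

{"op": "servo_tool", "data": {"grip": [22,22,22,22,22,22,22,22,22,22], "delta_pos": [[20,11,0],[42,23,0],[64,35,0],[84.5,46.5,0],[84.5,46.5,0],[84.5,46.5,0],[84.5,46.5,0],[84.5,46.5,0.5],[84.5,46.5,0.5],[84.5,46.5,0.5]], "angular": [[0,0,8],[0,0,18],[0,0,28],[0,0,38],[0,0,48],[0,0,58],[0,0,67],[0,0,75],[0,0,75],[0,0,75]]}}

```text
time: 9.8
eef_pos: [0.5301, 0.27, 0.1903]
eef_rot: [-0.942, -2.996, 0.001]
force: [-0.8, -1.0, -1.4]
finger_gap: 0.0297
```

```bash
python3 - <<'E'
from h import *
rep();print(plan([.5643,.2339,.19],55),plan([.5643,.2339,.125],55))
E
```

```text
t 9.8 p [0.5301 0.27   0.1903] yaw_y 55.1 zax [-9.e-04 -6.e-04 -1.e+00] F [-0.81 -0.95 -1.43] M [-0.138 -0.035 -0.039] gap 0.0297
(array([-48.7 , -10.04,   0.32]), array([-0.06, -0.02,  0.1 ])) (array([-48.72,  -9.98,  65.32]), array([-0.06, -0.02,  0.1 ]))
```

{"op": "servo_tool", "data": {"grip": [22,22,22,22,22,22,22,22,22,22], "delta_pos": [[-16,-3,0],[-34,-7,0],[-48.5,-10,0],[-48.5,-10,0],[-48.5,-10,0],[-48.5,-10,12],[-48.5,-10,28],[-48.5,-10,44],[-48.5,-10,60],[-48.5,-10,60]], "angular": [[0,0,0],[0,0,0],[0,0,0],[0,0,0],[0,0,0],[0,0,0],[0,0,0],[0,0,0],[0,0,0],[0,0,0]]}}

```text
time: 11.05
eef_pos: [0.5631, 0.2334, 0.1281]
eef_rot: [-0.941, -2.994, 0.007]
force: [-0.2, 0.4, -1.2]
finger_gap: 0.0292
```

```bash
python3 - <<'E'
from h import *
rep();print(plan([.5643,.2339,.113],55))
im=manip.grab_frame("scene"); cv2.imwrite("pics/s5.png",cv2.resize(im[100:260,140:340],None,fx=4,fy=3.7)[:,:,::-1])
E
```

```text
t 11.05 p [0.5631 0.2334 0.1281] yaw_y 55.1 zax [-0.0044 -0.003  -1.    ] F [-0.18  0.42 -1.22] M [-0.055 -0.038  0.007] gap 0.0292
(array([-0.76,  1.21, 15.09]), array([-0.28, -0.11,  0.09]))
```

View pics/s5.png

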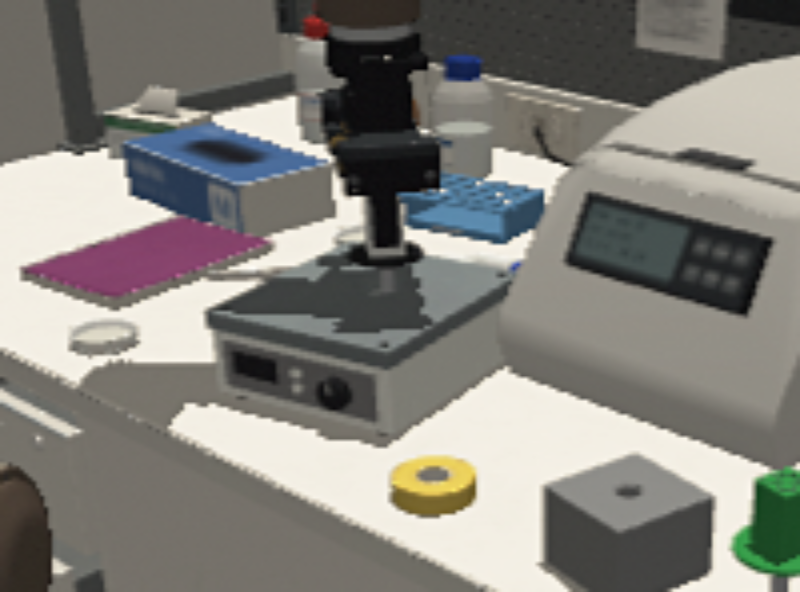

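{"op": "servo_tool", "data": {"grip": [22,22,22,22,22,22,22,22,22,22], "delta_pos": [[-0.4,0.6,0],[-0.8,1.2,2],[-0.8,1.2,5],[-0.8,1.2,8],[-0.8,1.2,10],[-0.8,1.2,12],[-0.8,1.2,13.5],[-0.8,1.2,15],[-0.8,1.2,15],[-0.8,1.2,15]], "angular": [[-0.2,-0.1,0],[-0.3,-0.1,0],[-0.3,-0.1,0],[-0.3,-0.1,0],[-0.3,-0.1,0],[-0.3,-0.1,0],[-0.3,-0.1,0],[-0.3,-0.1,0],[-0.3,-0.1,0],[-0.3,-0.1,0]]}}

```text
time: 12.35
eef_pos: [0.5652, 0.2343, 0.1145]
eef_rot: [0.941, 2.995, 0.003]
force: [0.6, -0.6, -1.7]
finger_gap: 0.0301
```

```bash
python3 - <<'E'
from h import *
rep();print(plan([.5643,.2339,.113],55))
E
```

```text
t 12.35 p [0.5652 0.2343 0.1145] yaw_y 55.12 zax [ 0.0024  0.0015 -1.    ] F [ 0.6  -0.56 -1.65] M [-0.126  0.011  0.037] gap 0.0301
(array([ 0.52, -0.89,  1.45]), array([0.15, 0.06, 0.12]))
```

{"op": "servo_tool", "data": {"grip": [22,22,22,22,22,22,22,22,22,22], "delta_pos": [[0.2,-0.3,0.5],[0.4,-0.6,1],[0.5,-0.9,1.5],[0.5,-0.9,2],[0.5,-0.9,2.5],[0.5,-0.9,3],[0.5,-0.9,3.5],[0.5,-0.9,4],[0.5,-0.9,4],[0.5,-0.9,4]], "angular": [[0.1,0,0],[0.1,0,0],[0.1,0,0],[0.1,0,0],[0.1,0,0],[0.1,0,0],[0.1,0,0],[0.1,0,0],[0.1,0,0],[0.1,0,0]]}}

```text
time: 13.6
eef_pos: [0.5643, 0.2339, 0.1104]
eef_rot: [0.941, 2.996, 0.001]
force: [0.1, 0.3, -1.9]
finger_gap: 0.0298
```

```bash
python3 - <<'E'
from h import *
rep();print(plan([.5643,.2339,.105],55))
E
```

```text
t 13.6 p [0.5643 0.2339 0.1104] yaw_y 55.11 zax [ 1.4e-03  2.0e-04 -1.0e+00] F [ 0.1   0.28 -1.93] M [ 0.049 -0.1    0.001] gap 0.0298
(array([ 0.01, -0.03,  5.41]), array([0.05, 0.06, 0.11]))
```

The tip is about 5 mm below hub level with no reaction, so it seems to be entering the socket. I carry on gently.

{"op": "servo_tool", "data": {"grip": [22,22,22,22,22,22,22,22,22,22], "delta_pos": [[0,0,0.5],[0,0,1],[0,0,1.5],[0,0,2],[0,0,2.6],[0,0,3.2],[0,0,3.8],[0,0,4.4],[0,0,5],[0,0,5]], "angular": [[0,0,0],[0,0,0],[0,0,0],[0,0,0],[0,0,0],[0,0,0],[0,0,0],[0,0,0],[0,0,0],[0,0,0]]}}

```text
time: 14.85
eef_pos: [0.5643, 0.2339, 0.1053]
eef_rot: [0.941, 2.996, 0.001]
force: [-0.3, 0.2, -1.1]
finger_gap: 0.0297
```

```bash
python3 - <<'E'
from h import *
rep();print(plan([.5643,.2339,.101],55))
im=manip.grab_frame("scene"); cv2.imwrite("pics/s6.png",cv2.resize(im[140:240,180:300],None,fx=6,fy=6,interpolation=cv2.INTER_CUBIC)[:,:,::-1])
E
```

```text
t 14.85 p [0.5643 0.2339 0.1053] yaw_y 55.11 zax [ 1.4e-03  2.0e-04 -1.0e+00] F [-0.26  0.21 -1.09] M [ 0.081 -0.128 -0.023] gap 0.0297
(array([ 0.01, -0.05,  4.34]), array([0.05, 0.06, 0.11]))
```

View pics/s6.png

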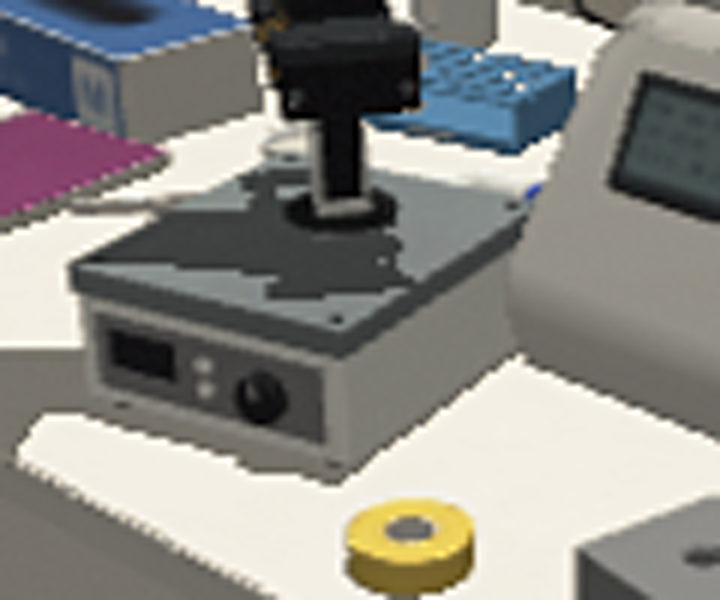

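{"op": "servo_tool", "data": {"grip": [22,22,22,22,22,22,22,22,22,22], "delta_pos": [[0,0,0.6],[0,0,1.2],[0,0,1.8],[0,0,2.4],[0,0,2.8],[0,0,3.2],[0,0,3.6],[0,0,3.9],[0,0,4.1],[0,0,4.1]], "angular": [[0,0,0],[0,0,0],[0,0,0],[0,0,0],[0,0,0],[0,0,0],[0,0,0],[0,0,0],[0,0,0],[0,0,0]]}}

```text
time: 16.15
eef_pos: [0.5644, 0.2339, 0.1014]
eef_rot: [0.941, 2.996, 0.001]
force: [-1.0, 0.3, 0.0]
finger_gap: 0.0298
```

```bash
python3 - <<'E'
from h import *
rep()
E
```

```text
t 16.15 p [0.5644 0.2339 0.1014] yaw_y 55.12 zax [ 1.5e-03  2.0e-04 -1.0e+00] F [-1.    0.27  0.05] M [ 0.049  0.084 -0.048] gap 0.0298
```

{"op": "servo_tool", "data": {"grip": [22,22,22,22,22,22,22,22,22,22], "delta_pos": [[0,0,0.1],[0,0,0.2],[0,0,0.3],[0,0,0.4],[0,0,0.5],[0,0,0.6],[0,0,0.7],[0,0,0.8],[0,0,0.8],[0,0,0.8]], "angular": [[0,0,0],[0,0,0],[0,0,0],[0,0,0],[0,0,0],[0,0,0],[0,0,0],[0,0,0],[0,0,0],[0,0,0]]}}

```text
time: 17.4
eef_pos: [0.5644, 0.2339, 0.1014]
eef_rot: [0.941, 2.996, 0.001]
force: [-3.0, 0.5, 5.1]
finger_gap: 0.0294
```

```bash
python3 - <<'E'
from h import *
rep()
im=manip.grab_frame("scene"); cv2.imwrite("pics/s7.png",cv2.resize(im[150:210,200:280],None,fx=9,fy=9,interpolation=cv2.INTER_CUBIC)[:,:,::-1])
E
```

```text
t 17.4 p [0.5644 0.2339 0.1014] yaw_y 55.13 zax [ 1.8e-03  2.0e-04 -1.0e+00] F [-3.    0.45  5.12] M [-0.149  0.9    0.024] gap 0.0294
```

View pics/s7.png

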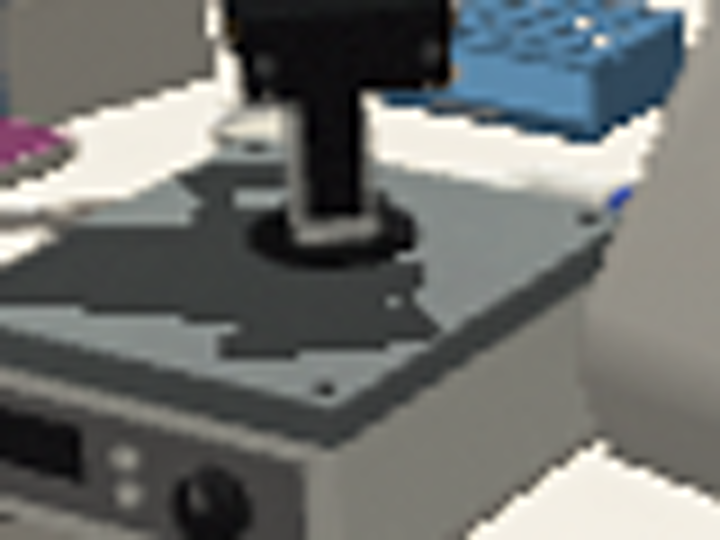

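The descent stopped at TCP z = 0.1014, which is the height computed for the skirt on the deck, with about 7 N of reaction. I relax the push and open.

{"op": "servo_tool", "data": {"grip": [22,22,32,40,50,60,70,75,75,75], "delta_pos": [[0,0,0],[0,0,0],[0,0,0],[0,0,0],[0,0,0],[0,0,0],[0,0,0],[0,0,0],[0,0,0],[0,0,0]], "angular": [[0,0,0],[0,0,0],[0,0,0],[0,0,0],[0,0,0],[0,0,0],[0,0,0],[0,0,0],[0,0,0],[0,0,0]]}}

```text
time: 18.7
eef_pos: [0.5644, 0.2339, 0.1014]
eef_rot: [0.941, 2.996, 0.001]
force: [0.2, 0.5, 0.3]
finger_gap: 0.0747
```

```bash
python3 - <<'E'
from h import *
s=rep(); im=manip.grab_frame("wrist"); cv2.imwrite("pics/w8.png",im[:,:,::-1])
E
```

```text
t 18.7 p [0.5644 0.2339 0.1014] yaw_y 55.13 zax [ 1.9e-03  2.0e-04 -1.0e+00] F [0.16 0.47 0.26] M [-0.112  0.029 -0.005] gap 0.0747
```

View pics/w8.png

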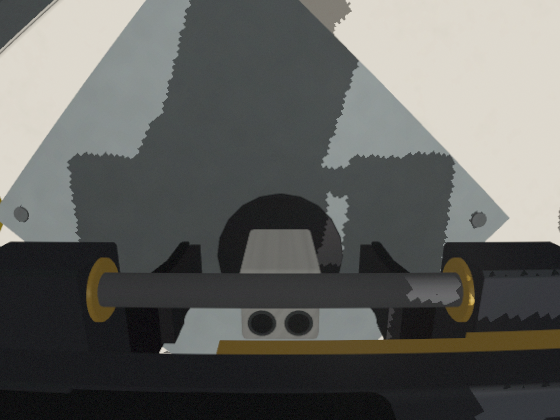

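The fingers are clear of the block, with a gap at each side. I go straight up about 110 mm.

{"op": "servo_tool", "data": {"grip": [80,80,80,80,80,80,80,80,80,80], "delta_pos": [[0,0,-3],[0,0,-12],[0,0,-26],[0,0,-44],[0,0,-64],[0,0,-84],[0,0,-100],[0,0,-110],[0,0,-110],[0,0,-110]], "angular": [[0,0,0],[0,0,0],[0,0,0],[0,0,0],[0,0,0],[0,0,0],[0,0,0],[0,0,0],[0,0,0],[0,0,0]]}}

```text
time: 20.0
eef_pos: [0.5637, 0.2337, 0.2106]
eef_rot: [0.941, 2.997, -0.001]
force: [0.1, -0.4, 0.5]
finger_gap: 0.08
```

```bash
python3 - <<'E'
from h import *
s=rep(); im=manip.grab_frame("wrist"); cv2.imwrite("pics/w9.png",im[:,:,::-1])
im=manip.grab_frame("scene"); cv2.imwrite("pics/s9.png",cv2.resize(im[120:320,140:460],None,fx=2.5,fy=2.5,interpolation=cv2.INTER_CUBIC)[:,:,::-1])
cv2.imwrite("pics/s9c.png",cv2.resize(im[140:215,190:280],None,fx=8,fy=8,interpolation=cv2.INTER_CUBIC)[:,:,::-1])
# expected when home: skirt and block outlines
a=np.linspace(0,2*np.pi,361); c=[.5644,.2339]
for zt in(.085,.089,.093):
    P=proj("wrist",np.c_[c[0]+.032*np.cos(a),c[1]+.032*np.sin(a),np.full(361,zt)],s); print(zt,P.min(0).round(1),P.max(0).round(1))
    P=proj("scene",np.c_[c[0]+.032*np.cos(a),c[1]+.032*np.sin(a),np.full(361,zt)]); print(' scene crop',((P.min(0)-[190,140])*8).round(),((P.max(0)-[190,140])*8).round())
E
```

```text
t 20.0 p [0.5637 0.2337 0.2106] yaw_y 55.12 zax [ 4.e-04 -5.e-04 -1.e+00] F [ 0.15 -0.35  0.5 ] M [-0.049 -0.013  0.022] gap 0.08
0.085 [242.2 162.5] [321.9 240. ]
 scene crop [294. 260.] [447. 317.]
0.089 [241.7 163.2] [322.5 241.7]
 scene crop [294. 251.] [447. 308.]
0.093 [241.2 163.9] [323.  243.4]
 scene crop [293. 242.] [446. 299.]
```

View pics/w9.png

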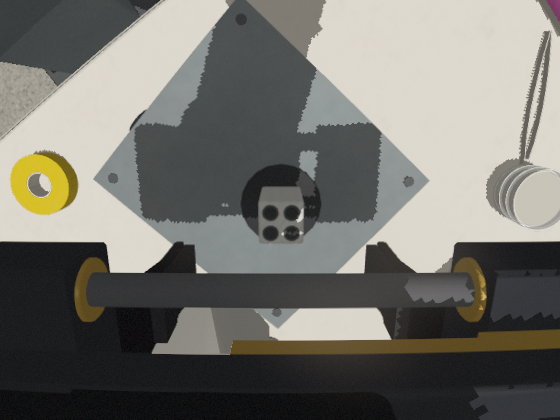

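View pics/s9.png

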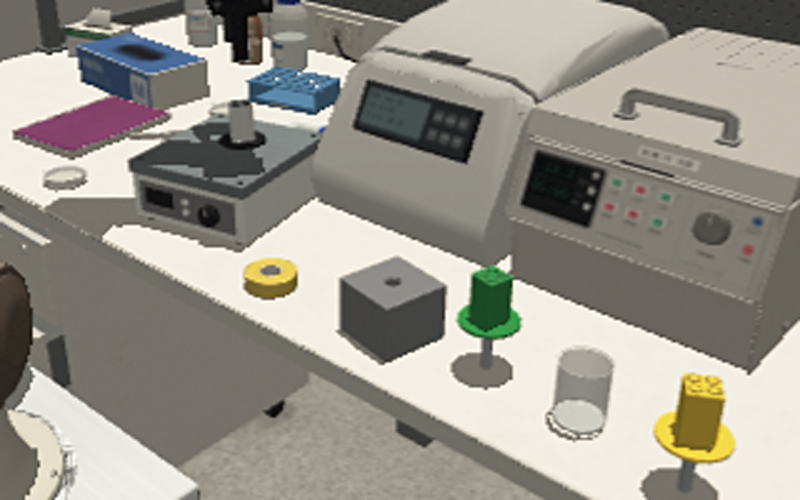

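View pics/s9c.png

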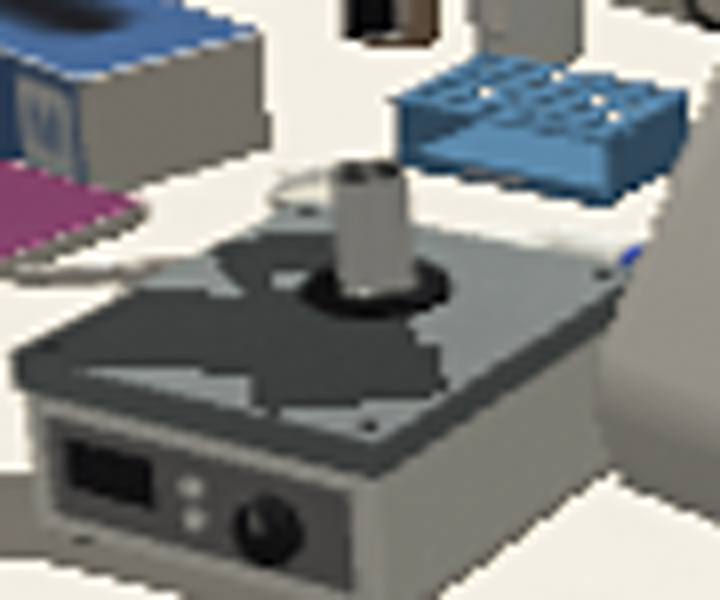

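The wrist view shows the head upright in the port at (281,205). In the scene crop the skirt spans x 300–452, y 252–318. That matches a skirt flat on the deck: predicted top about 251, bottom about 317. The tape, beaker, dish and look-alikes are where they were.

```bash
python3 - <<'E'
from h import *
rep(); print(manip.job_done())
E
```

```text
t 20.1 p [0.5638 0.2337 0.2104] yaw_y 55.13 zax [ 3.e-04 -8.e-04 -1.e+00] F [ 0.47  0.24 -0.47] M [-0.108 -0.036  0.014] gap 0.0798
the job is handed in; nothing more can be done
None
```

The tube head is fitted to the shaker with its skirt on the deck. I let go, raised the gripper clear and handed the job in at about 20 s.

- **Search:** I gripped the aluminium head by two faces, lifted it straight out of the stand and carried it round the big machine. A faint ring seen through the port, 6 mm off its centre, gave a first guess. The spindle met no reaction at hub level there and went straight in, so no wider search was needed.
- **Seating:** The head stopped at a gripper (TCP) height of 0.1014 m, exactly the height worked out for the skirt resting on the deck. The reaction there was about 7 N (5 N read plus the head's weight). Before that, no force reading was above about 3 N, but readings came only at the end of each move.
- **Last checks:** After release, the skirt's outline in the scene picture matched a skirt flat on the deck to within a pixel. The tape, beaker, dish and look-alikes showed no change.
- **Disagreements:** The cameras differed by 1–2 mm on the port and head positions. A 0.9 N m moment during the final push suggests one edge of the skirt touched first; it was gone once I let go.

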